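Start the repair bench in order

ROBOT

A 7-joint arm with a two-finger parallel gripper is mounted at the origin on the work surface. World frame = base frame: x ahead of the robot, y to its left, z up, the work surface at z = 0. Lengths are in m, angles in rad, forces in N, time in s.
With the tool pointing down it reaches from about 0.4 to 0.85 m from the base axis. Payload 10.4 kg.
Tool frame: the origin (TCP) lies on the mounting face of the last link; the fingertips stand 182 mm ahead of it and the grasp point (between the pads) lies 164 mm ahead of it; x points along the fingers, y is the direction in which the jaws open and shut, and the axes are right-handed (so a half turn about x gives the same grasp; the last joint's range is limited). The gripper opens to 87 mm and grips with 3 to 60 N. Pads are 19 mm wide; open, the fingers measure 117 mm over their backs; the gripper's body (75 mm by 190 mm) begins 51 mm behind the grasp point.
Start: joints at [-0.023, 0.332, -0.065, 1.46, 0.022, 1.35, -0.088], TCP at [0.625, 0, 0.405] pointing down, gripper open.
Joint ranges: [-2.6, 2.6], [-0.5, 2.12], [-1.47, 1.34], [0.16, 2.42], [-1.27, 4.41], [0.06, 2.06], [-2.6, 2.6]. Speed limits (rad/s): [2.22, 2.22, 2.79, 2.79, 3.14, 3.14, 3.14].

INTERFACE

Orientations are given as a unit quaternion [x, y, z, w].
In Python, from cell import * gives the robot as it stands. The module is installed in compiled form; this text tells all that it offers.
- The arm moves only by the tool move_arm, never from a script. Its argument "motion" is a list of rows, each a list of 3 entries, a list of its own where there are three numbers: the shift along the tool's x, y, z in cm, then the turn, a rotation vector about the tool's x, y, z in rad, then the finger opening in cm, from 0 to 8.7. A call has 1 to 8 rows; each row is the pose to reach, as a shift and turn from the pose commanded when the call began, along the tool's axes at that moment; what a row does not reach only later rows make up. A row lasts 1/8 s, in which the tool goes at most 62.5 mm and 10.7 degrees, less where a joint would pass 70% of its speed; a pose out of reach is approached as far as the arm can. A call with a gripper value outside its range is refused whole. The fingers move at their own pace and stop on an object; "force" is the grip in N (left out, the last holds). Time passes only in rows, so rows that repeat a pose let the fingers close. It gives the time, the measured TCP pose, the force and the opening at its end, in the units of the state.
- read_state(): the state, without advancing time (a new reading comes with each control period).
- get_image(name): name is "scene" or "side" or "wrist"; returns a dict with "pixels" (420x560x3 uint8, red, green, blue), "fx", "fy", "cx", "cy" (pixels), "k1" (the pictures are not rectified: a ray, as slopes to the right and down, at radius r is drawn at 1 + k1 r^2 times it, then the intrinsics apply), "origin" and "attitude" of the camera in the world; the wrist camera has in their place "hand_eye" (4x4, takes a point from camera to tool coordinates, whose origin is the TCP and whose axes are the tool frame's). Camera axes: x right, y down, z forward; pixel columns grow to the right and rows downward; lengths in m; the calibration is good to about 2 mm. A picture is of the moment at which its call begins: read the wrist's pose just before it. There is no depth.
- close_job(): hands the job in, once; it reports no verdict.
The state is a dict: "clock": time; "joint_pos": joint angles; "qd": joint speeds; "tau": joint torques, N m; "eef_pos": TCP position; "tcp_rot": TCP orientation; "force": force on the tool from outside, world axes, zero at the start; "torque": the same for the moment, N m; "width": finger opening in m.
Only numpy, scipy, OpenCV 4.12 (cv2) and the standard library are available. Lean on these libraries where they do the work, as an engineer would, in place of code of your own. Each camera call takes 0.05 s, during which the arm holds its last target.

TASK

Start up the repair bench: press the green key on the fume extractor, then the red key on the power supply, then the yellow key on the power meter, each lightly but at least halfway down, where it stays. Do not touch a key before its turn, do not touch the blue key of the soldering iron station at all, and do not pick up or shift anything on the bench.

Things in the scene. Friction and masses are not known exactly. Their poses are not given: they have to be found in the camera images.
- extractor: fume extractor: low white box with a round dark intake under a steel wire grille on its top. Loose, 0.3 to 1.3 kg, about 150 x 100 x 55 mm (its x, y, z). Origin: centre of its underside, z up; its -x end, with the green key on top, faces roughly towards the robot. Stands on the 3 mm thick teal mat.
- green_key_top (a point): centre of the top face of the green key, a round green cap 25 mm across on the extractor's top, 50 mm from the middle towards its -x end, in a black collar 36 mm across and 4 mm high. Standing up, this point is 75 mm above the extractor's underside and 16 mm above the collar; it moves down with the key. Within 25 mm of the collar's edge nothing on this device stands higher than the collar.
- green_key (a joint): how far the green key is pushed straight down, in m: 0 = standing up (starts at 0 to 0.001), 0.012 = at its stop. Stiff: about 4 N starts it, rising evenly to 7 N at the stop (5.5 N at 6 mm, 6 N at 8 mm), and it stays where it is left without springing back; from 0.005 on it counts as down. At 0.012 it meets a hard stop, still 4 mm proud of the collar; more than 20 N on a device is too hard.
- supply: bench power supply: light grey metal box with a dark display and two 12 mm tall terminal posts (brass, black) on its top. Loose, 0.3 to 1.3 kg, about 140 x 90 x 80 mm (its x, y, z). Origin: centre of its underside, z up; its -x end, with the red key on top, faces roughly towards the robot. Stands on the 3 mm thick teal mat.
- red_key_top (a point): centre of the top face of the red key, a round red cap 25 mm across on the supply's top, 38 mm from the middle towards its -x end, in a black collar 36 mm across and 4 mm high. Standing up, this point is 100 mm above the supply's underside and 16 mm above the collar; it moves down with the key. Within 25 mm of the collar's edge nothing on this device stands higher than the collar.
- red_key (a joint): how far the red key is pushed straight down, in m: 0 = standing up (starts at 0 to 0.001), 0.012 = at its stop. Stiff: about 4 N starts it, rising evenly to 7 N at the stop (5.5 N at 6 mm, 6 N at 8 mm), and it stays where it is left without springing back; from 0.005 on it counts as down. At 0.012 it meets a hard stop, still 4 mm proud of the collar; more than 20 N on a device is too hard.
- meter: power meter: flat pale grey slab with a large display and three flat grey pads on its top. Loose, 0.3 to 1.3 kg, about 150 x 80 x 38 mm (its x, y, z). Origin: centre of its underside, z up; its -x end, with the yellow key on top, faces roughly towards the robot. Stands on the 3 mm thick teal mat.
- yellow_key_top (a point): centre of the top face of the yellow key, a round yellow cap 25 mm across on the meter's top, 50 mm from the middle towards its -x end, in a black collar 36 mm across and 4 mm high. Standing up, this point is 58 mm above the meter's underside and 16 mm above the collar; it moves down with the key. Within 25 mm of the collar's edge nothing on this device stands higher than the collar.
- yellow_key (a joint): how far the yellow key is pushed straight down, in m: 0 = standing up (starts at 0 to 0.001), 0.012 = at its stop. Stiff: about 4 N starts it, rising evenly to 7 N at the stop (5.5 N at 6 mm, 6 N at 8 mm), and it stays where it is left without springing back; from 0.005 on it counts as down. At 0.012 it meets a hard stop, still 4 mm proud of the collar; more than 20 N on a device is too hard.
- station: soldering iron station: dark steel-coloured block with a steel coil-spring iron rest standing on its top (up to 122 mm above the underside). Loose, 0.3 to 1.3 kg, about 130 x 95 x 65 mm (its x, y, z). Origin: centre of its underside, z up; its -x end, with the blue key on top, faces roughly towards the robot. Stands on the 3 mm thick teal mat.
- blue_key_top (a point): centre of the top face of the blue key, a round blue cap 25 mm across on the station's top, 38 mm from the middle towards its -x end, in a black collar 36 mm across and 4 mm high. Standing up, this point is 85 mm above the station's underside and 16 mm above the collar; it moves down with the key. Within 25 mm of the collar's edge nothing on this device stands higher than the collar.
- blue_key (a joint): how far the blue key is pushed straight down, in m: 0 = standing up (starts at 0 to 0.001), 0.012 = at its stop. Stiff: about 4 N starts it, rising evenly to 7 N at the stop (5.5 N at 6 mm, 6 N at 8 mm), and it stays where it is left without springing back; from 0.005 on it counts as down. At 0.012 it meets a hard stop, still 4 mm proud of the collar; more than 20 N on a device is too hard.
- spray: clear spray bottle with white head, 44 mm diameter, 141 mm tall, 0.11 kg; origin under its centre. Stands on the mat beyond the devices. Bystander.
- driver: small screwdriver with yellow handle, 160 mm long, lying on the mat between the devices and the robot, its length along its x; origin at its underside. Bystander.
- brush: green cleaning brush, 160 mm long, lying on the mat between the devices and the robot, its length along its x; origin at its underside. Bystander.
- pot1: small white lidded pot, 28 mm diameter, 26 mm tall; origin under its centre; on the mat beyond the devices. Bystander.
- pot2: small white lidded pot, 28 mm diameter, 26 mm tall; origin under its centre; on the mat beyond the devices. Bystander.
- battery: silver battery pack 70 x 38 x 20 mm with a black end, lying on the mat beyond the devices; origin: centre of its underside. Bystander.
There are look-alikes about, which are no part of the job. What is shaped like the meter but pink is not meant. What is shaped like the extractor but pink is not meant.

How it is judged:
By the outcome, as a careful person would: the job done as asked, in the order asked, and still so for the second after the job is handed in, with the robot touching nothing.
It also fails if it takes over 50 s, if anything falls off the work surface, if the arm or the gripper's body presses on something with over 40 N, if the wrist force passes 120 N, or if a joint passes its speed limit or range.

## Working session

There is one attempt and no reset: what is moved stays moved. The work goes in short steps, Python scripts to look and compute and a tool call to move; the robot and the scene stay as the last step left them, time stands still between calls to the robot, and variables do not carry over. Pictures are saved under pics/ and viewed, and the job is handed in when it is done.

Besides the shell and the picture viewer there is one more tool, called after "Call:" by a JSON object that holds its "api" and its "payload". move_arm: Moves the arm, as the interface text tells. Its arguments: {"type":"object","properties":{"motion":{"type":"array","items":{"type":"array"}},"force":{"type":"number"}},"required":["motion"]}

```bash
mkdir -p pics
cat > h.py <<'E'
from cell import *
import numpy as np, cv2
from scipy.spatial.transform import Rotation as R
def grab(n,f):
    s=read_state(); im=get_image(n); cv2.imwrite('pics/'+f,im['pixels'][:,:,::-1]); return s,im
E
python3 - <<'E'
from h import *
s,_=grab('scene','a_scene.png'); grab('side','a_side.png'); _,w=grab('wrist','a_wrist.png')
print(s)
for n in('scene','side','wrist'):
    im=get_image(n); print({k:v for k,v in im.items() if k!='pixels'})
E
```

```text
{'clock': 0.0, 'joint_pos': array([-0.02256892,  0.33288411, -0.06467223,  1.4609287 ,  0.0215928 ,
        1.34986542, -0.08847434]), 'qd': array([-2.30183563e-04, -8.71516247e-04,  5.58858574e-05,  5.51746229e-04,
       -1.41573066e-03, -1.15692424e-04, -1.02622630e-03]), 'tau': array([-1.20520472e-04, -6.23245955e+01,  2.44190963e-02, -3.89891267e+01,
       -6.13984605e-02,  3.97891912e-02,  1.87085252e-04]), 'eef_pos': array([ 6.24882466e-01, -2.65663208e-05,  4.03952060e-01]), 'tcp_rot': array([-0.49963961, -0.50032791,  0.50036641, -0.49966559]), 'force': array([-0.03393179, -0.10510198, -0.08973852]), 'torque': array([0.02078411, 0.00517279, 0.0338582 ]), 'width': 0.08704605128929732}
{'fx': 408.2810554775446, 'fy': 408.2810554775446, 'cx': 278.3788112567974, 'cy': 209.96178717202872, 'k1': 0.02388730242676172, 'origin': array([ 1.20093656, -0.25579562,  1.26893912]), 'attitude': array([ 0.72598425,  0.62867227, -0.18220334, -0.21099759])}
{'fx': 409.46462496283067, 'fy': 409.46462496283067, 'cx': 283.0265396134317, 'cy': 211.7258953257997, 'k1': -0.0023387120974648237, 'origin': array([-0.132596  ,  0.86933208,  0.95137339]), 'attitude': array([-0.24210234,  0.85953683, -0.43618901,  0.11100472])}
{'fx': 358.3337353914559, 'fy': 358.3337353914559, 'cx': 277.29191235138074, 'cy': 214.810225631157, 'k1': -0.006630898203178541, 'hand_eye': array([[-1.73832099e-04, -2.87810880e-01,  9.57687249e-01,
         2.00441732e-02],
       [ 9.99999968e-01, -2.25792159e-04,  1.13655740e-04,
         9.74373786e-04],
       [ 1.83526913e-04,  9.57687238e-01,  2.87810910e-01,
        -8.04405590e-02],
       [ 0.00000000e+00,  0.00000000e+00,  0.00000000e+00,
         1.00000000e+00]])}
```

View pics/a_scene.png

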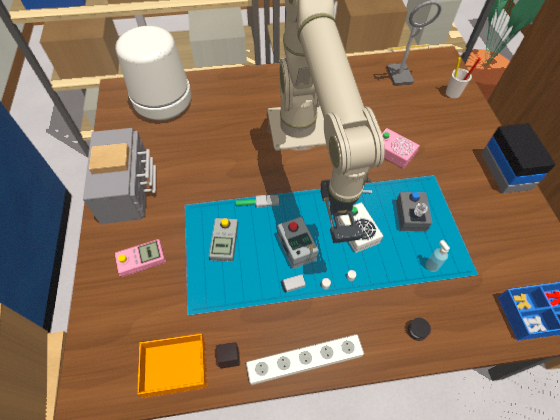

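View pics/a_side.png

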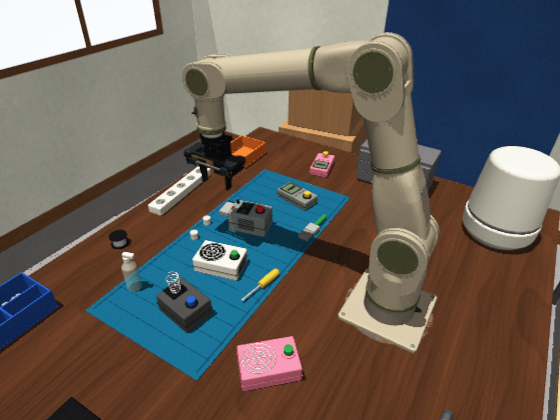

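View pics/a_wrist.png

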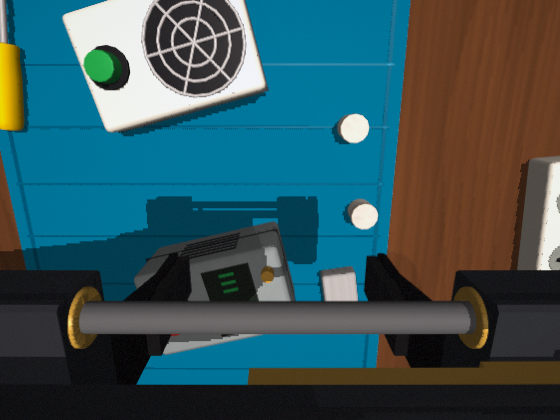

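Candidates:
- **Green:** white extractor at scene (354,210) / side (234,255). Rejected: pink look-alike at scene (386,134) / side (289,350), and the brush at scene (250,202).
- **Red:** grey supply at scene (293,227) / side (260,210). No rival on the mat.
- **Yellow:** grey meter at scene (225,223) / side (307,195). Rejected: pink one at scene (123,258) / side (325,155), and the driver handle at side (268,280).
- **Blue (avoid):** station at scene (415,197) / side (191,302).

I'll measure these and check them in crops.

```bash
cat >> h.py <<'E'
def ray(im,uv,s=None):
    K=np.array([[im['fx'],0,im['cx']],[0,im['fy'],im['cy']],[0,0,1]])
    d=cv2.undistortPoints(np.array([[uv]],float),K,np.array([im['k1'],0,0,0,0.]))[0,0]
    d=np.array([d[0],d[1],1.])
    if 'origin' in im: return im['origin'],R.from_quat(im['attitude']).apply(d)
    T=im['hand_eye']; r=R.from_quat(s['tcp_rot'])
    return s['eef_pos']+r.apply(T[:3,3]), r.apply(T[:3,:3]@d)
def plane(o,d,z): return o+d*(z-o[2])/d[2]
def tri(a,b):
    A=[];B=[]
    M=0;v=0
    for o,d in(a,b):
        d=d/np.linalg.norm(d);P=np.eye(3)-np.outer(d,d);M=M+P;v=v+P@o
    return np.linalg.solve(M,v)
HUE=dict(green=(45,80),red=None,yellow=(22,34),blue=(100,125))
def mask(im,c,smin=120,vmin=60):
    h=cv2.cvtColor(im['pixels'],cv2.COLOR_RGB2HSV)
    H,S,V=[h[:,:,i].astype(int) for i in range(3)]
    m=((H<8)|(H>172)) if c=='red' else (H>=HUE[c][0])&(H<=HUE[c][1])
    return (m&(S>smin)&(V>vmin)).astype(np.uint8)
def blob(im,c,near,rad=16,**k):
    n,l,st,ce=cv2.connectedComponentsWithStats(mask(im,c,**k))
    o=[(np.hypot(*(ce[i]-near)),i) for i in range(1,n) if st[i,4]>=8]
    o=[x for x in o if x[0]<rad]
    i=min(o)[1]; return ce[i],st[i]
E
python3 - <<'E'
from h import *
sc=get_image('scene');si=get_image('side')
Z=dict(green=.078,red=.103,yellow=.061,blue=.088)
P=dict(green=((354,210),(234,255)),red=((293,227),(260,210)),yellow=((225,223),(307,195)),blue=((415,197),(191,302)))
for c in P:
    try:
        a,sa=blob(sc,c,P[c][0]);b,sb=blob(si,c,P[c][1])
    except Exception as e: print(c,e); continue
    print(c,a,sa,b,sb)
    ra=ray(sc,a);rb=ray(si,b)
    print('  plane',plane(*ra,Z[c]-.004).round(4),plane(*rb,Z[c]-.004).round(4),'tri',tri(ra,rb).round(4))
def crop(im,x,y,w=70,h=50):return cv2.resize(im['pixels'][y:y+h,x:x+w,::-1],None,fx=5,fy=5,interpolation=cv2.INTER_CUBIC)
cv2.imwrite('pics/c1.png',np.vstack([np.hstack([crop(sc,325,195),crop(sc,265,210)]),np.hstack([crop(sc,195,210),crop(si,200,235)])]))
E
```

```text
green [353.84615385 209.92307692] [352 207   5   7  26] [233.82978723 253.80851064] [230 250   8   8  47]
  plane [0.4884 0.1122 0.074 ] [0.4769 0.1172 0.074 ] tri [0.4828 0.113  0.0671]
red [292.94339623 225.73584906] [290 222   7   9  53] [259.64444444 208.17777778] [256 205   8   7  45]
  plane [ 0.5351 -0.1099  0.099 ] [ 0.5241 -0.1019  0.099 ] tri [ 0.5302 -0.1095  0.0916]
yellow [224.6 222.4] [221 219   8   8  50] [306.5483871  193.48387097] [304 191   6   7  31]
  plane [ 0.4644 -0.3356  0.057 ] [ 0.4557 -0.3298  0.057 ] tri [ 0.46   -0.3366  0.0511]
blue [414.61538462 195.46153846] [411 192   8   8  52] [190.63529412 300.55294118] [186 296  10  10  85]
  plane [0.4661 0.3341 0.084 ] [0.4575 0.341  0.084 ] tri [0.462  0.3372 0.0775]
```

View pics/c1.png

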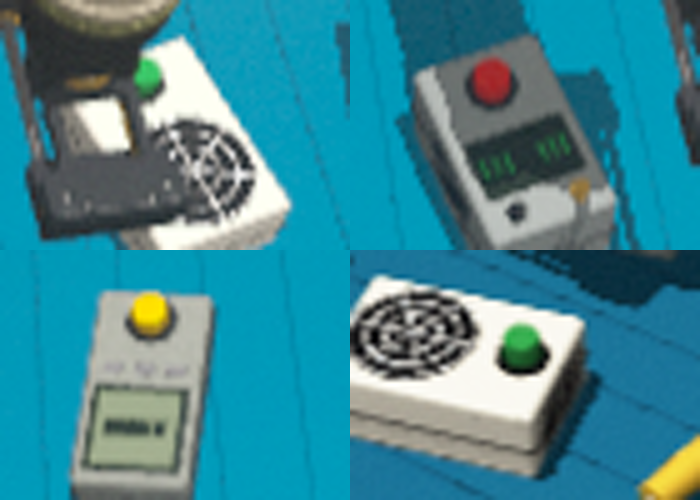

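Crops confirm: the white extractor has the green key, the grey supply the red, and the pale grey meter (large display, pads) the yellow. I'll go above the green key with the fingers closed and refine with the wrist camera.

Call:
{"api": "move_arm", "payload": {"motion": [[[1, -5, -3.5], [0, 0, 0], 0], [[3, -10, -7.5], [0, 0, 0], 0], [[5, -14.3, -11.4], [0, 0, 0], 0], [[5, -14.3, -11.4], [0, 0, 0], 0], [[5, -14.3, -11.4], [0, 0, 0], 0], [[5, -14.3, -11.4], [0, 0, 0], 0], [[5, -14.3, -11.4], [0, 0, 0], 0]], "force": 20}}

```text
clock: 1.27
eef_pos: [0.4827, 0.1133, 0.355]
tcp_rot: [0.501, 0.5, -0.5, 0.5]
force: [0.6, -0.1, -0.1]
width: 0.0249
```

Run:
```python
from h import *
s,w=grab('wrist','b_wrist.png'); print(s['clock'],s['eef_pos'],s['tcp_rot'],s['width'],s['force'])
g,sc=grab('scene','b_scene.png')
for c in('green',):
    n,l,st,ce=cv2.connectedComponentsWithStats(mask(w,c))
    for i in range(1,n):
        if st[i,4]>100: print(st[i],ce[i],plane(*ray(w,ce[i],s),.078))
a,sa=blob(sc,'green',(354,210));print(a,sa,plane(*ray(sc,a),.074))
```

```text
1.275 [0.48274017 0.1132531  0.35497116] [ 0.50056835  0.49950365 -0.50027566  0.49965157] 0.024948167978907122 [ 0.58263884 -0.14835514 -0.11057809]
[260 200  32  35 896] [275.71986607 216.8515625 ] [0.48268825 0.11492426 0.078     ]
[352.76923077 209.79487179] [350 206   7   8  39] [0.48736374 0.10868841 0.074     ]
```

View pics/b_wrist.png

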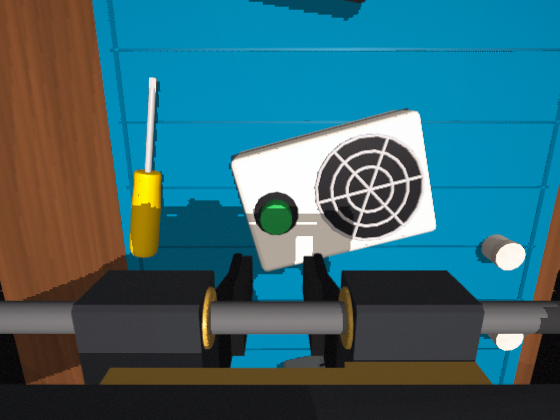

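Wrist view: green key at (276,217), which maps to (0.483, 0.114), right under the tool. I'll finish closing the fingers and descend to just above it.

Call:
{"api": "move_arm", "payload": {"motion": [[[3, 0, 0], [0, 0, 0], 0], [[6, 0, 0], [0, 0, 0], 0], [[7.5, 0, 0], [0, 0, 0], 0], [[8.5, 0, 0], [0, 0, 0], 0], [[8.5, 0, 0], [0, 0, 0], 0], [[8.5, 0, 0], [0, 0, 0], 0]]}}

```text
clock: 2.12
eef_pos: [0.4824, 0.1141, 0.2706]
tcp_rot: [0.5, 0.5, -0.5, 0.5]
force: [0.2, -0.2, 0.5]
width: 0.0001
```

Run:
```python
from h import *
s,w=grab('wrist','c_wrist.png'); print(s['clock'],s['eef_pos'],s['tcp_rot'],s['width'],s['force'])
grab('side','c_side.png')
a=cv2.imread('pics/c_wrist.png');b=cv2.imread('pics/c_side.png')[205:295,180:300]
cv2.imwrite('pics/c2.png',np.hstack([a[:,100:500],cv2.resize(b,(400,420))]))
```

```text
2.125 [0.48236932 0.11411111 0.27061827] [ 0.50045665  0.49973799 -0.49959175  0.50021312] 0.00014684990613500297 [ 0.23032623 -0.24899102  0.45616658]
```

View pics/c2.png

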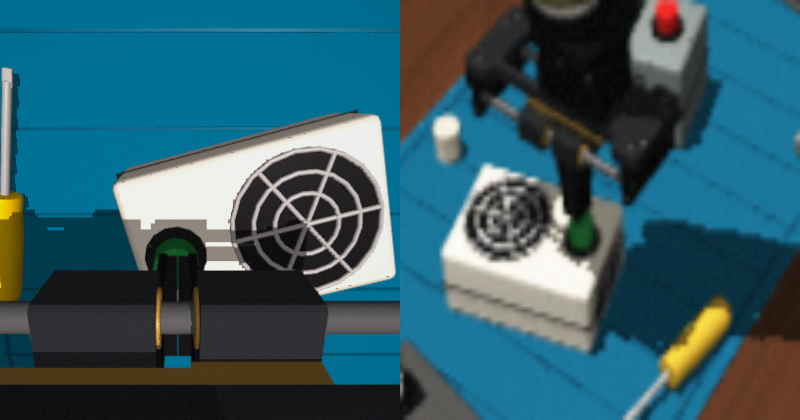

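The fingertips are centred over the green cap in both views, about 10 mm above it. Next I ease down in small rows.

Call:
{"api": "move_arm", "payload": {"motion": [[[0.4, 0, 0], [0, 0, 0], 0], [[0.7, 0, 0], [0, 0, 0], 0], [[0.9, 0, 0], [0, 0, 0], 0], [[1.0, 0, 0], [0, 0, 0], 0], [[1.1, 0, 0], [0, 0, 0], 0], [[1.2, 0, 0], [0, 0, 0], 0]]}}

```text
clock: 2.98
eef_pos: [0.4819, 0.114, 0.2578]
tcp_rot: [-0.5, -0.5, 0.5, -0.5]
force: [-2.7, -0.7, 5.2]
width: 0.0008
```

Call:
{"api": "move_arm", "payload": {"motion": [[[0.1, 0, 0], [0, 0, 0], 0], [[0.2, 0, 0], [0, 0, 0], 0], [[0.3, 0, 0], [0, 0, 0], 0], [[0.4, 0, 0], [0, 0, 0], 0], [[0.4, 0, 0], [0, 0, 0], 0]]}}

```text
clock: 3.6
eef_pos: [0.482, 0.114, 0.2536]
tcp_rot: [-0.5, -0.5, 0.5, -0.5]
force: [-1.6, -1.1, 5.0]
width: 0.0003
```

Call:
{"api": "move_arm", "payload": {"motion": [[[0.1, 0, 0], [0, 0, 0], 0], [[0.2, 0, 0], [0, 0, 0], 0], [[0.2, 0, 0], [0, 0, 0], 0]]}}

```text
clock: 3.98
eef_pos: [0.482, 0.114, 0.2517]
tcp_rot: [-0.5, -0.5, 0.5, -0.5]
force: [-2.8, -1.3, 4.5]
width: 0.0006
```

Run:
```python
from h import *
s,w=grab('wrist','d_wrist.png'); print(s['clock'],s['eef_pos'],s['force'])
```

```text
3.975 [0.48196411 0.11400956 0.25169138] [-2.82994336 -1.25630774  4.53993889]
```

Call:
{"api": "move_arm", "payload": {"motion": [[[-2, 0, 0], [0, 0, 0], 0], [[-6, 0, 0], [0, 0, 0], 0], [[-10, 0, 0], [0, 0, 0], 0], [[-10, 0, 0], [0, 0, 0], 0], [[-10, 0, 0], [0, 0, 0], 0]]}}

```text
clock: 4.65
eef_pos: [0.4819, 0.1139, 0.351]
tcp_rot: [-0.5, -0.5, 0.5, -0.5]
force: [-0.2, 0.3, -0.5]
width: 0.0006
```

Run:
```python
from h import *
s,w=grab('wrist','e_wrist.png'); print(s['clock'],s['eef_pos'],s['force'])
grab('side','e_side.png')
def c(f): return cv2.resize(cv2.imread('pics/'+f)[230:285,190:255],(390,330),interpolation=cv2.INTER_CUBIC)
a=cv2.imread('pics/b_wrist.png')[100:280,200:430];b=cv2.imread('pics/e_wrist.png')[100:280,200:430]
f=lambda x:cv2.resize(x,(390,270))
cv2.imwrite('pics/e2.png',np.vstack([np.hstack([c('a_side.png'),c('e_side.png')]),np.hstack([f(a),f(b)])]))
for n in 'b_wrist.png','e_wrist.png':
    im={'pixels':cv2.imread('pics/'+n)[:,:,::-1].copy()}; print(blob(im,'green',(276,217),40))
for n in 'a_side.png','e_side.png':
    im={'pixels':cv2.imread('pics/'+n)[:,:,::-1].copy()}; print(blob(im,'green',(234,254),20))
```

```text
4.65 [0.48189987 0.11394516 0.35099634] [-0.18987638  0.29625201 -0.47097682]
(array([275.71986607, 216.8515625 ]), array([260, 200,  32,  35, 896], dtype=int32))
(array([277.21348315, 217.15730337]), array([262, 201,  31,  33, 801], dtype=int32))
(array([233.82978723, 253.80851064]), array([230, 250,   8,   8,  47], dtype=int32))
(array([233.57575758, 255.        ]), array([230, 253,   8,   5,  33], dtype=int32))
```

View pics/e2.png

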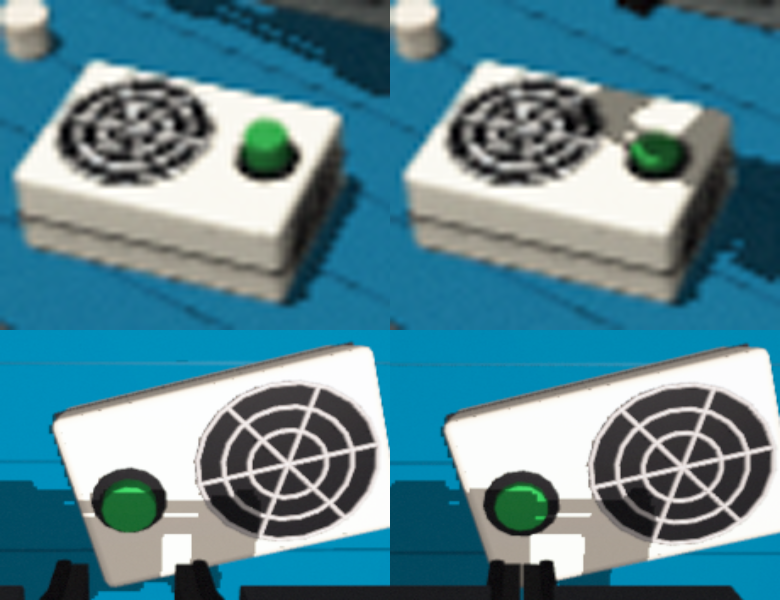

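The green key is down about 8 mm (side view: the cap top dropped roughly 3 px of its 8) and the extractor did not shift. Now over the red key.

Call:
{"api": "move_arm", "payload": {"motion": [[[-1, 1, 5], [0, 0, 0], 0], [[-2, 2, 10], [0, 0, 0], 0], [[-2, 3.5, 16], [0, 0, 0], 0], [[-2, 4.7, 21], [0, 0, 0], 0], [[-2, 4.7, 22], [0, 0, 0], 0], [[-2, 4.7, 22], [0, 0, 0], 0], [[-2, 4.7, 22], [0, 0, 0], 0]]}}

```text
clock: 5.62
eef_pos: [0.529, -0.1043, 0.3713]
tcp_rot: [0.499, 0.501, -0.499, 0.5]
force: [-0.4, 0.5, 0.5]
width: 0.0005
```

Run:
```python
from h import *
s,w=grab('wrist','f_wrist.png'); print(s['clock'],s['eef_pos'],s['tcp_rot'],s['force'])
n,l,st,ce=cv2.connectedComponentsWithStats(mask(w,'red',150,60))
for i in range(1,n):
    if st[i,4]>60: print(st[i],ce[i],plane(*ray(w,ce[i],s),.103))
```

```text
5.625 [ 0.52900947 -0.10426346  0.37134071] [ 0.49943198  0.50089486 -0.49942141  0.50025024] [-0.44753932  0.53980389  0.50157391]
[261 206  34  36 989] [277.63094034 223.73811931] [ 0.5300938  -0.10506203  0.103     ]
```

View pics/f_wrist.png

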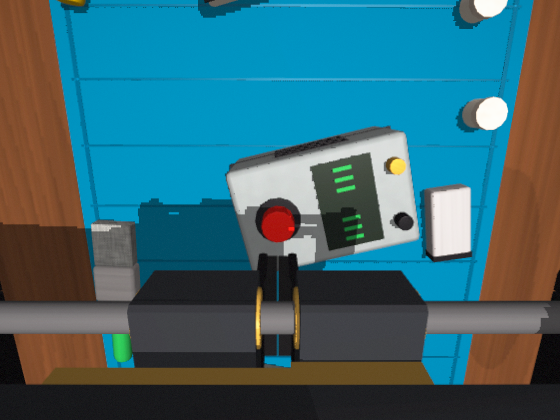

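Red key at (278,224), which maps to (0.530, -0.1055). Descend to 8 mm above it.

Call:
{"api": "move_arm", "payload": {"motion": [[[3, 0.1, 0.1], [0, 0, 0], 0], [[6, 0.1, 0.1], [0, 0, 0], 0], [[7.2, 0.1, 0.1], [0, 0, 0], 0], [[7.8, 0.1, 0.1], [0, 0, 0], 0], [[7.8, 0.1, 0.1], [0, 0, 0], 0]]}}

```text
clock: 6.3
eef_pos: [0.5302, -0.1067, 0.2943]
tcp_rot: [0.5, 0.5, -0.5, 0.5]
force: [-0.3, -0.4, 0.3]
width: 0.0004
```

Run:
```python
from h import *
s,w=grab('wrist','g_wrist.png'); print(s['clock'],s['eef_pos'],s['tcp_rot'],s['width'],s['force'])
grab('side','g_side.png')
a=cv2.imread('pics/g_wrist.png');b=cv2.imread('pics/g_side.png')[165:255,200:320]
cv2.imwrite('pics/g2.png',np.hstack([a[:,100:500],cv2.resize(b,(400,420))]))
```

```text
6.3 [ 0.53024432 -0.10674022  0.29429243] [ 0.50008798  0.49991864 -0.49972224  0.50027097] 0.00040201829990674 [-0.28389047 -0.43357565  0.25587594]
```

View pics/g2.png

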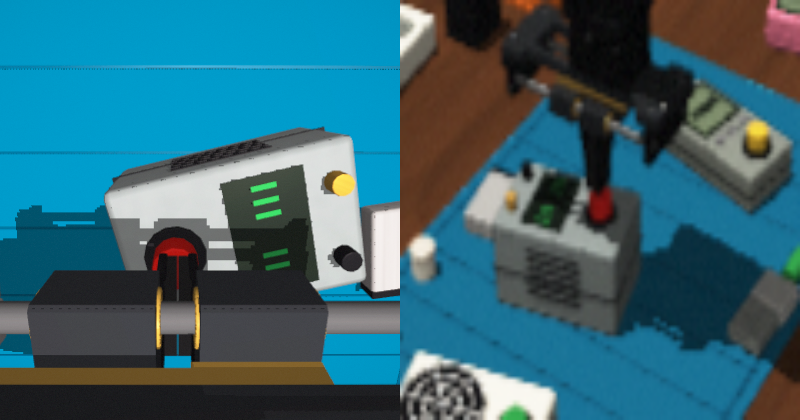

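Centred over the red cap. Easing down.

Call:
{"api": "move_arm", "payload": {"motion": [[[0.4, 0, 0], [0, 0, 0], 0], [[0.7, 0, 0], [0, 0, 0], 0], [[0.9, 0, 0], [0, 0, 0], 0], [[1.0, 0, 0], [0, 0, 0], 0], [[1.1, 0, 0], [0, 0, 0], 0], [[1.2, 0, 0], [0, 0, 0], 0], [[1.3, 0, 0], [0, 0, 0], 0]]}}

```text
clock: 7.28
eef_pos: [0.53, -0.107, 0.2808]
tcp_rot: [0.5, 0.5, -0.5, 0.5]
force: [-1.9, 0.2, 5.0]
width: 0.0005
```

Call:
{"api": "move_arm", "payload": {"motion": [[[0.1, 0, 0], [0, 0, 0], 0], [[0.2, 0, 0], [0, 0, 0], 0], [[0.3, 0, 0], [0, 0, 0], 0], [[0.3, 0, 0], [0, 0, 0], 0]]}}

```text
clock: 7.78
eef_pos: [0.53, -0.107, 0.2777]
tcp_rot: [-0.5, -0.5, 0.5, -0.5]
force: [-2.4, 0.4, 3.9]
width: 0.0003
```

Call:
{"api": "move_arm", "payload": {"motion": [[[0.1, 0, 0], [0, 0, 0], 0], [[0.1, 0, 0], [0, 0, 0], 0]]}}

```text
clock: 8.02
eef_pos: [0.53, -0.107, 0.2768]
tcp_rot: [0.5, 0.5, -0.5, 0.5]
force: [-2.5, 0.6, 4.6]
width: 0.0007
```

Call:
{"api": "move_arm", "payload": {"motion": [[[-2, 0, 0], [0, 0, 0], 0], [[-6, 0, 0], [0, 0, 0], 0], [[-9, 0, 0], [0, 0, 0], 0], [[-9, 0, 0], [0, 0, 0], 0], [[-9, 0, 0], [0, 0, 0], 0]]}}

```text
clock: 8.65
eef_pos: [0.5299, -0.1069, 0.3658]
tcp_rot: [0.5, 0.5, -0.5, 0.5]
force: [-0.4, 0.1, -0.4]
width: 0.0004
```

Run:
```python
from h import *
s,w=grab('wrist','h_wrist.png'); print(s['clock'],s['eef_pos'],s['force'])
grab('side','h_side.png')
def c(f): return cv2.resize(cv2.imread('pics/'+f)[190:245,220:285],(390,330),interpolation=cv2.INTER_CUBIC)
a=cv2.imread('pics/f_wrist.png')[100:280,200:430];b=cv2.imread('pics/h_wrist.png')[100:280,200:430]
f=lambda x:cv2.resize(x,(390,270))
cv2.imwrite('pics/h2.png',np.vstack([np.hstack([c('a_side.png'),c('h_side.png')]),np.hstack([f(a),f(b)])]))
for n in 'a_side.png','h_side.png':
    im={'pixels':cv2.imread('pics/'+n)[:,:,::-1].copy()}; print(blob(im,'red',(260,209),20))
```

```text
8.65 [ 0.52987614 -0.10693267  0.36584047] [-0.3635079   0.09727502 -0.42702054]
(array([259.64444444, 208.17777778]), array([256, 205,   8,   7,  45], dtype=int32))
(array([259.63636364, 209.24242424]), array([256, 207,   8,   6,  33], dtype=int32))
```

View pics/h2.png

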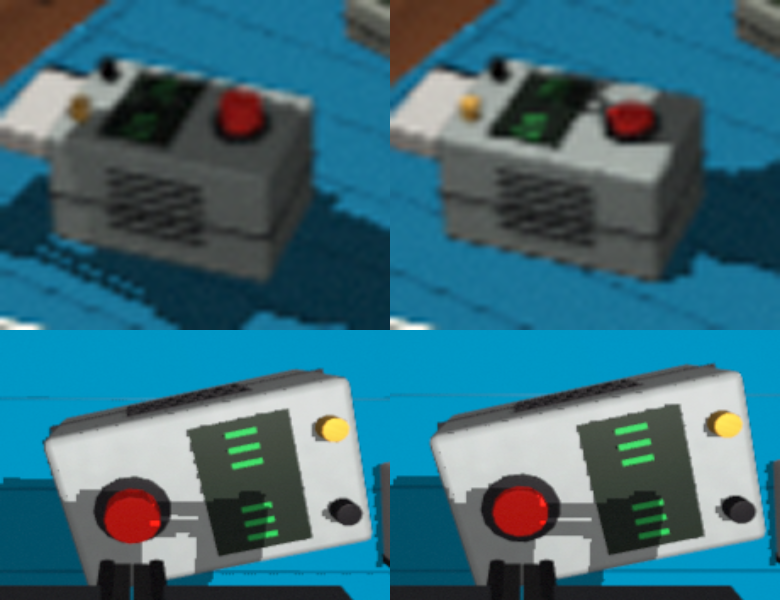

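The red key is down and the supply did not move. Now over the yellow key.

Call:
{"api": "move_arm", "payload": {"motion": [[[0, -1.6, 5], [0, 0, 0], 0], [[0, -3.2, 10.5], [0, 0, 0], 0], [[1, -5, 16], [0, 0, 0], 0], [[2, -6.7, 21.5], [0, 0, 0], 0], [[3, -7, 22.6], [0, 0, 0], 0], [[3, -7, 22.6], [0, 0, 0], 0], [[3, -7, 22.6], [0, 0, 0], 0]]}}

```text
clock: 9.62
eef_pos: [0.461, -0.3313, 0.3367]
tcp_rot: [0.5, 0.501, -0.499, 0.5]
force: [0.0, 1.8, -0.2]
width: 0.0005
```

Run:
```python
from h import *
s,w=grab('wrist','i_wrist.png'); print(s['clock'],s['eef_pos'],s['tcp_rot'],s['force'])
n,l,st,ce=cv2.connectedComponentsWithStats(mask(w,'yellow',150,60))
for i in range(1,n):
    if st[i,4]>60: print(st[i],ce[i],plane(*ray(w,ce[i],s),.061))
```

```text
9.625 [ 0.46103583 -0.33128801  0.33666871] [ 0.49964068  0.50080516 -0.49911102  0.50044138] [ 0.0024096   1.81636829 -0.17275693]
[258 203  32  36 921] [273.56026059 220.68403909] [ 0.45929706 -0.33202046  0.061     ]
```

View pics/i_wrist.png

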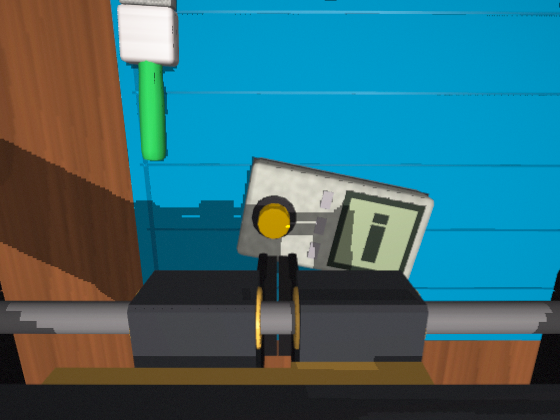

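Yellow key at (274,221), which maps to (0.459, -0.332). Descend to 9 mm above it.

Call:
{"api": "move_arm", "payload": {"motion": [[[3, -0.1, 0], [0, 0, 0], 0], [[6, -0.1, 0], [0, 0, 0], 0], [[7.8, -0.1, 0], [0, 0, 0], 0], [[8.4, -0.1, 0], [0, 0, 0], 0], [[8.4, -0.1, 0], [0, 0, 0], 0]]}}

```text
clock: 10.3
eef_pos: [0.4594, -0.3329, 0.2532]
tcp_rot: [0.5, 0.5, -0.5, 0.5]
force: [0.5, -0.4, -0.5]
width: -0.0001
```

Run:
```python
from h import *
s,w=grab('wrist','j_wrist.png'); print(s['clock'],s['eef_pos'],s['width'],s['force'])
grab('side','j_side.png')
a=cv2.imread('pics/j_wrist.png');b=cv2.imread('pics/j_side.png')[145:235,250:370]
cv2.imwrite('pics/j2.png',np.hstack([a[:,100:500],cv2.resize(b,(400,420))]))
```

```text
10.3 [ 0.45936968 -0.33288255  0.25322727] -9.444723280919401e-05 [ 0.5366042  -0.41511375 -0.54037061]
```

View pics/j2.png

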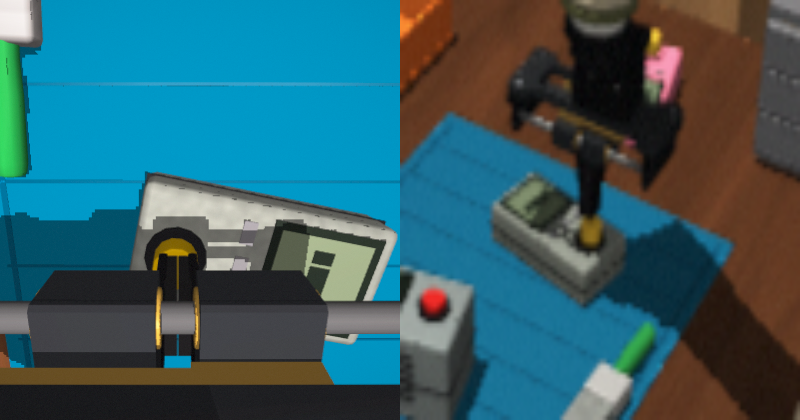

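Centred over the yellow cap. Pressing.

Call:
{"api": "move_arm", "payload": {"motion": [[[0.4, 0, 0], [0, 0, 0], 0], [[0.7, 0, 0], [0, 0, 0], 0], [[0.9, 0, 0], [0, 0, 0], 0], [[1.0, 0, 0], [0, 0, 0], 0], [[1.1, 0, 0], [0, 0, 0], 0], [[1.2, 0, 0], [0, 0, 0], 0], [[1.3, 0, 0], [0, 0, 0], 0]]}}

```text
clock: 11.28
eef_pos: [0.459, -0.333, 0.2398]
tcp_rot: [0.5, 0.5, -0.5, 0.5]
force: [-2.8, 1.4, 4.3]
width: 0.0008
```

Call:
{"api": "move_arm", "payload": {"motion": [[[0.1, 0, 0], [0, 0, 0], 0], [[0.2, 0, 0], [0, 0, 0], 0], [[0.3, 0, 0], [0, 0, 0], 0], [[0.4, 0, 0], [0, 0, 0], 0], [[0.5, 0, 0], [0, 0, 0], 0], [[0.5, 0, 0], [0, 0, 0], 0]]}}

```text
clock: 12.02
eef_pos: [0.459, -0.333, 0.2347]
tcp_rot: [0.5, 0.5, -0.5, 0.5]
force: [-2.4, 1.2, 5.3]
width: 0.0004
```

Fingertips are at z = 0.053, about 8 mm of travel. Retreat and check.

Call:
{"api": "move_arm", "payload": {"motion": [[[-2, 0, 0], [0, 0, 0], 0], [[-6, 0, 0], [0, 0, 0], 0], [[-10, 0, 0], [0, 0, 0], 0], [[-13, 0, 0], [0, 0, 0], 0], [[-13, 0, 0], [0, 0, 0], 0], [[-13, 0, 0], [0, 0, 0], 0]]}}

```text
clock: 12.78
eef_pos: [0.459, -0.3328, 0.3638]
tcp_rot: [0.5, 0.5, -0.5, 0.5]
force: [0.3, 0.3, -0.3]
width: 0.0001
```

Run:
```python
from h import *
s,w=grab('wrist','k_wrist.png'); print(s['clock'],s['eef_pos'],s['force'])
grab('side','k_side.png');grab('scene','k_scene.png')
def c(f,x,y): return cv2.resize(cv2.imread('pics/'+f)[y:y+45,x:x+65],(260,180),interpolation=cv2.INTER_CUBIC)
L=[(270,175),(225,195),(190,235),(155,275)]
cv2.imwrite('pics/k2.png',np.hstack([np.vstack([np.hstack([c('a_side.png',*p),c('k_side.png',*p)]) for p in L[:3]]),cv2.resize(cv2.imread('pics/k_scene.png'),(280,540))*0+0]) if 0 else np.vstack([np.hstack([c('a_side.png',*p),c('k_side.png',*p)]) for p in L[:3]]))
A=cv2.imread('pics/a_side.png');B=cv2.imread('pics/k_side.png')
for cc,p in dict(green=(234,254),red=(260,209),yellow=(307,195),blue=(191,301)).items():
    for im in(A,B): print(cc,blob({'pixels':im[:,:,::-1].copy()},cc,p,20))
```

```text
12.775 [ 0.45895029 -0.33284118  0.36383356] [ 0.27438095  0.28655464 -0.33478203]
green (array([233.82978723, 253.80851064]), array([230, 250,   8,   8,  47], dtype=int32))
green (array([233.79411765, 254.97058824]), array([230, 252,   8,   6,  34], dtype=int32))
red (array([259.64444444, 208.17777778]), array([256, 205,   8,   7,  45], dtype=int32))
red (array([259.66666667, 209.25      ]), array([256, 207,   8,   6,  36], dtype=int32))
yellow (array([306.56666667, 193.5       ]), array([304, 191,   6,   7,  30], dtype=int32))
yellow (array([306.19047619, 194.57142857]), array([304, 193,   6,   4,  21], dtype=int32))
blue (array([190.5       , 300.46341463]), array([186, 296,  10,  10,  82], dtype=int32))
blue (array([190.55421687, 300.4939759 ]), array([186, 296,  10,  10,  83], dtype=int32))
```

View pics/k2.png

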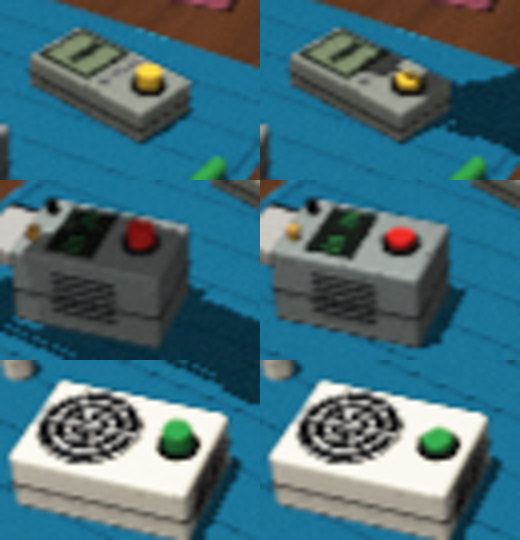

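View pics/k_scene.png

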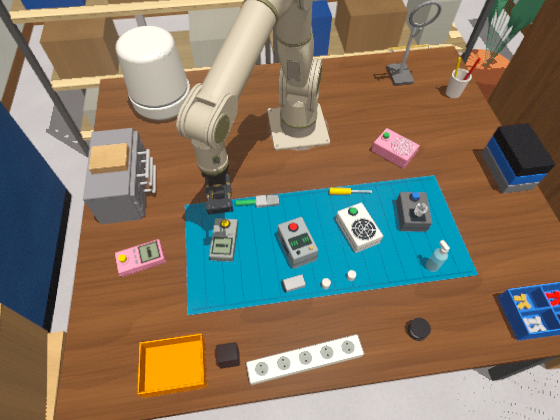

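In side crops all three keys sit clearly lower than before: green at (234,255), red (260,209), yellow (306,195). The blue key at (191,300) is unchanged, and nothing has moved.

```bash
python3 -c "
from cell import *
print(close_job())"
```

```text
the job is handed in; nothing more can be done
None
```

I pressed the green, red and yellow keys in that order with closed fingertips, backed the arm off clear of everything, and handed the job in at about 13 s on the clock.

- **Key travel:** going by the final fingertip heights, each key went down about 8 mm (at least 5 mm counts as down). The before-and-after side pictures show all three caps clearly lower.
- **Force:** upward force readings stayed at 5.2 N or below, a little under the 6 N expected at 8 mm. They came with sideways readings of up to 3 N, so the depth rests on the heights and pictures rather than the force.
- **Everything else:** the blue key's position in the side picture did not change, and I saw no shift of the devices or loose items in the final pictures.

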